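# Clamp a carving blank

### The job

Get the carving blank ready for work on the wooden fixture board: push the blank with a fingertip along its channel until it is fully home against the end stop, then push the toggle clamp's upright handle over towards the blank and down past its dead point until it snaps into lock and the rubber foot holds the blank. Only push: do not lift the blank, and leave the tools and carvings lying around where they are.

Things in the scene. Friction and masses are not known exactly. Their poses are not given: they have to be found in the camera images.
- fixture: Fixed brown wooden board, 400 x 150 x 12 mm, with guide channel, end stop and toggle clamp. Origin: centre of its underside. Its x axis runs along the channel towards the stop and clamp, z up. Two rails, 47 mm apart inside, 12 mm thick, 18 mm high above the board, run from x = -60 to +20 mm. The clamp's block and steel cheeks stand at x = 30 to 96 mm, up to 80 mm above the table.
- stop_face (a point): Centre of the foot of the end stop's face, on the board's top (x = 20, y = 0, z = 12 mm in the fixture's frame); the stop rises 22 mm above the board. The blank's plinth end comes to rest against it.
- blank: Loose roughed-out wooden figure lying in the channel, about 90 g, 104 x 44 x 40 mm, in steps: body block 60 x 44 x 40 mm (stop side), shoulders 26 x 36 x 36, hat 20 x 26 x 30 at its -x end. Origin: on its underside, 52 mm from both ends; x axis along it, towards the stop. Starts 25 to 55 mm short of the stop; home at x = -32 mm of the fixture. Slides at about 1 N.
- blank_head (a point): Centre of the flat end face of the blank's hat (the face, 26 mm wide and 30 mm high, that looks away from the stop), 20 mm above the blank's underside and 32 mm above the table. When the blank is home it is 24 mm outside the ends of the guide rails.
- handle (a joint): Clamp handle's angle, rad, growing as it swings over the channel and down: its direction is 100 degrees minus this angle above level, seen from the pivot towards the fixture's -x. 0.17 = upright; 1.25 = locked at its stop, 28 degrees above level. Starts open at 0.15 to 0.25. A spring resists (up to 7 N at 95 mm from the pivot) until the dead point at 1.03; past 1.08 it snaps to the stop; let go before 0.9, it springs back.
- handle_pivot (a point): Handle's pivot point (its axis is the fixture's y axis), fixed at x = 55 mm, y = 0, z = 67 mm in the fixture's frame.
- handle_end (a point): Free end of the handle, on its axis, 130 mm from the pivot. The handle is a round bar: black rubber grip of 16 mm diameter from 50 to 130 mm from the pivot, thin steel bar of 10 mm diameter nearer.
- foot: Round rubber foot, 18 mm in diameter, sprung, under the end of the clamp's steel presser arm, which is one piece with the handle (72 degrees off the handle's locked pose when open, 28 degrees below the handle). Origin 18 mm above its lower face, 65 mm from the pivot. Raised, its origin is about 123 mm above the table; locked, it presses down on the blank with about 4 N, 30 mm from the stop.
- pencil: Bystander: flat carpenter's pencil, 165 x 12 x 7 mm, lying on the board beside the channel; origin under it near its middle.
- knife: Bystander: carving knife lying on the table beside the board, wooden handle and short blade, 160 mm long, 24 mm wide, 18 mm high; origin under it, 85 mm from the handle's end.
- gouge: Bystander: gouge lying on the table beside the board, 180 mm long, 22 mm wide and high; origin under it, 90 mm from either end.
- brush: Bystander: small cleaning brush lying on the table, 132 mm long, up to 22 mm high; origin under it near its middle.
- gnome: Bystander: carved figure standing on the table, 56 mm in diameter, 120 mm tall; origin at the centre of its underside.
- mallet: Bystander: carver's mallet standing on its head, 72 mm in diameter, 165 mm tall; origin at the centre of its underside.
- spare: Bystander: square block of wood 100 x 45 x 40 mm lying on the table; origin at the centre of its underside.
Mind the look-alikes: they are no part of the job. What is shaped like the blank but pink or turquoise is not meant.

How it is judged:
By the outcome, as a careful person would: the job done as asked, in the order asked, and still so for the second after the job is handed in, with the robot touching nothing.
It also fails if it takes over 48 s, if anything falls off the work surface, if the arm or the gripper's body presses on something with over 40 N, if the wrist force passes 120 N, or if a joint passes its speed limit or range.

### The arm

A 6-joint arm with a two-finger parallel gripper is mounted at the origin on the work surface. World frame = base frame: x ahead of the robot, y to its left, z up, the work surface at z = 0. Lengths are in m, angles in rad, forces in N, time in s.
With the tool pointing down it reaches from about 0.375 to 0.975 m from the base axis. Payload 3.8 kg.
Tool frame: the origin (TCP) lies midway between the tips of the shut fingers; the grasp point (between the pads) lies 19 mm behind it (bot.grip_point_offset is the z of the grasp point in the tool frame, in m); z points along the fingers, y is the line along which they close (so a half turn about z gives the same grasp; the last joint's range is limited). The gripper opens to 85 mm and grips with 20 to 120 N. Pads are 22 mm wide; open, the fingers measure 114 mm over their backs; the gripper's body (76 mm by 85 mm) begins 54 mm behind the grasp point. The pads swing forward as they close: fully open they stand 13 mm farther back than shut.
Start: joints at [-1.346, 0.264, 1.604, -0, 1.274, -0.037], TCP at [0.175, -0.652, 0.231] pointing down, gripper open.
Joint ranges: [-2.63, 2.63], [-0.94, 2.18], [0.31, 2.57], [-1.31, 4.45], [0, 2.66], [-2.55, 2.55]. Speed limits (rad/s): [2.57, 2.57, 3.14, 3.14, 3.14, 3.14].

### API

Orientations are given as a rotation vector (axis times angle).
In Python, from workcell import sensors, optics, order, bot gives the robot as it stands.
- The arm moves only by the tool play_rows, never from a script. Its argument "commands" is a list of rows, each a list of 6 numbers: the shift along the tool's x, y, z in cm, then the turn, a rotation vector about the tool's x, y, z in rad. In form: [[dx, dy, dz, wx, wy, wz], ...]. A call has 1 to 5 rows; each row shifts and turns the commanded pose from where the row before left it, along the tool's axes as they then stand; what a row does not reach is not made up. A row lasts 1/12 s, in which the tool goes at most 41.7 mm and 7.16 degrees, less where a joint would pass 70% of its speed; a pose out of reach is approached as far as the arm can. A call with a gripper value outside its range is refused whole. "grip" is the closure, from 0 (fully open) to 1 (shut), set as the call begins (left out, the last holds). The fingers move at their own pace and stop on an object; "force" is the grip in N (left out, the last holds). Time passes only in rows, so rows that do not move let the fingers close. It gives the time, the measured TCP pose, the force, the opening and the grip force at its end, in the units of the state.
- sensors.read_state(): the state, without advancing time (a new reading comes with each control period).
- optics.read_camera(name): name is "scene" or "top"; returns the picture (480x640x3 uint8, red, green, blue); there is no depth.
- optics.camera_info(name): a dict with "mtx" (3x3 intrinsics, pixels), "k1" (the pictures are not rectified: a ray, as slopes to the right and down, at radius r is drawn at 1 + k1 r^2 times it, then the intrinsics apply), "R" (3x3) and "t" (3): a world point X has camera coordinates R X + t. Camera axes: x right, y down, z forward; pixel columns grow to the right and rows downward; lengths in m; the calibration is good to about 2 mm. A picture is of the moment at which its call begins. camera_info takes no time and is no camera call.
- order.finish_job(): hands the job in; it is judged then, once.
The state is a dict: "time": time; "q": joint angles; "joint_vel": joint speeds; "joint_torque": joint torques, N m; "tool_pos": TCP position; "tcp_rot": TCP orientation; "wrist_force": force on the tool from outside, world axes, zero at the start; "torque": the same for the moment, N m; "width": opening from 0.0 (shut) to 1.0 (fully open); "grip_force": force on a finger pad.
Only numpy, scipy, OpenCV 4.12 (cv2) and the standard library are available. Lean on these libraries where they do the work, as an engineer would, in place of code of your own. Each camera call takes 0.05 s, during which the arm holds its last target. There are 200 camera calls.

## Working session

There is one attempt and no reset: what is moved stays moved. The work goes in short steps, Python scripts to look and compute and a tool call to move; the robot and the scene stay as the last step left them, time stands still between calls to the robot, and variables do not carry over. Pictures are saved under pics/ and viewed, at most 10 in all, crops included, and the job is handed in when it is done.

Besides the shell and the picture viewer there is one more tool, called after ">>>" as name(argument=value, ...) on one line, values as JSON. play_rows: Moves the arm, as the interface text tells. Its arguments: {"type":"object","properties":{"commands":{"type":"array","items":{"type":"array","items":{"type":"number"}}},"grip":{"type":"number"},"force":{"type":"number"}},"required":["commands"]}

```bash
mkdir -p pics; cat > h.py <<'E'
import numpy as np, cv2
from workcell import sensors, optics, order, bot
from scipy.spatial.transform import Rotation as Ro
def snap(n,f):
    im=optics.read_camera(n); cv2.imwrite('pics/'+f,im[:,:,::-1]); return im
def ray(n,u,v):
    c=optics.camera_info(n); K=np.array(c['mtx']);k=c['k1']
    d=np.array([(u-K[0,2])/K[0,0],(v-K[1,2])/K[1,1]]); s=d.copy()
    for _ in range(30): s=d/(1+k*(s@s))
    R=np.array(c['R']);t=np.array(c['t'])
    return -R.T@t, R.T@np.r_[s,1]
def atz(n,u,v,z):
    o,d=ray(n,u,v); return o+d*(z-o[2])/d[2]
def proj(n,X):
    c=optics.camera_info(n); K=np.array(c['mtx'])
    p=np.array(c['R'])@np.array(X)+np.array(c['t']); s=p[:2]/p[2]; s=s*(1+c['k1']*(s@s))
    return K[:2,:2]@s+K[:2,2]
E
python3 - <<'E'
from h import *
snap('scene','s0.png');snap('top','t0.png')
for n in('scene','top'):
    c=optics.camera_info(n);R=np.array(c['R']);print(n,-R.T@c['t'],R[2],c['k1'])
print(sensors.read_state())
E
```

```text
scene [ 1.23043297 -0.42810612  0.67252624] [-0.68315333  0.47392548 -0.55560433] -0.07010425091314824
top [0.41613874 0.03960158 1.1715893 ] [ 0.15099223 -0.02219894 -0.98828566] -0.11799814388756387
{'time': 0.1, 'q': array([-1.34584600e+00,  2.64685106e-01,  1.60526066e+00,  2.68592865e-05,
        1.27370024e+00, -3.68995270e-02]), 'joint_vel': array([-0.00038715, -0.00028373, -0.00480591,  0.00020303,  0.00077868,
       -0.00045388]), 'joint_torque': array([ 9.98639916e-04, -5.16705215e+01, -3.68590629e+01, -5.75438833e-06,
        6.31584349e-03,  2.21569383e-05]), 'tool_pos': array([ 0.17459319, -0.65133491,  0.23006907]), 'tcp_rot': array([-3.11267797e+00, -4.09859234e-01,  2.62500722e-04]), 'wrist_force': array([0.01223898, 0.0027579 , 0.58375907]), 'torque': array([ 0.00912206, -0.03949441, -0.0258273 ]), 'grip_force': 0.0, 'width': 1.0036234713613903}
```

View pics/s0.png

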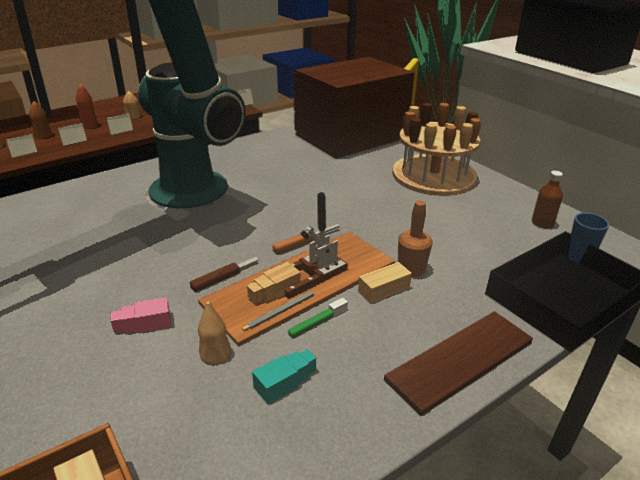

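View pics/t0.png

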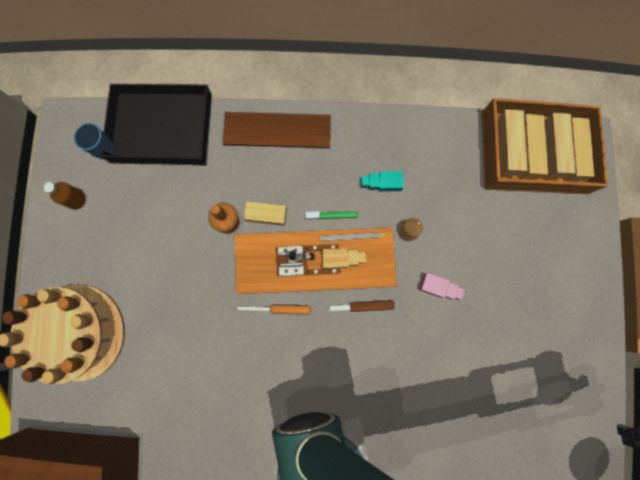

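The scene view shows the board near (300,285) with the wood-coloured blank at (272,282) and the clamp handle upright at (321,210). In the top view the board spans (235..396, 229..293) and the blank is at about (343,258). Candidates in the top view are the wooden one in the channel (343,258), turquoise (383,181), pink (442,286) and the square spare (265,212). Only the first is wooden, stepped and in the channel. I'll confirm it in an enlarged crop.

```bash
python3 - <<'E'
from h import *
im=cv2.imread('pics/t0.png')[220:305,225:405]
cv2.imwrite('pics/t0c.png',cv2.resize(im,None,fx=4.4,fy=4.4,interpolation=cv2.INTER_CUBIC))
im=cv2.imread('pics/s0.png')[180:350,190:410]
cv2.imwrite('pics/s0c.png',cv2.resize(im,None,fx=3.5,fy=3.5,interpolation=cv2.INTER_CUBIC))
E
```

```text
(no output)
```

View pics/t0c.png

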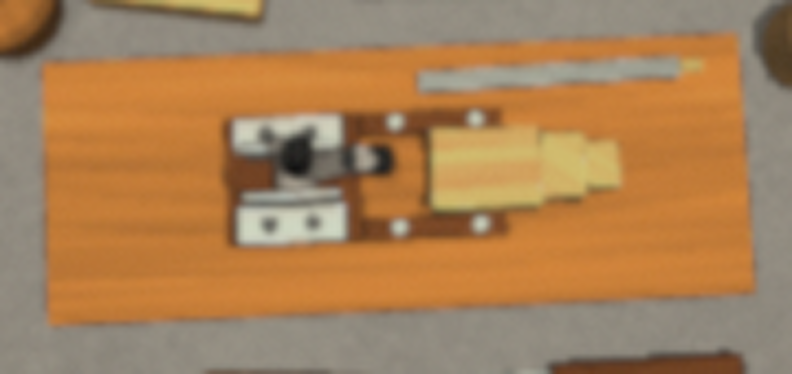

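View pics/s0c.png

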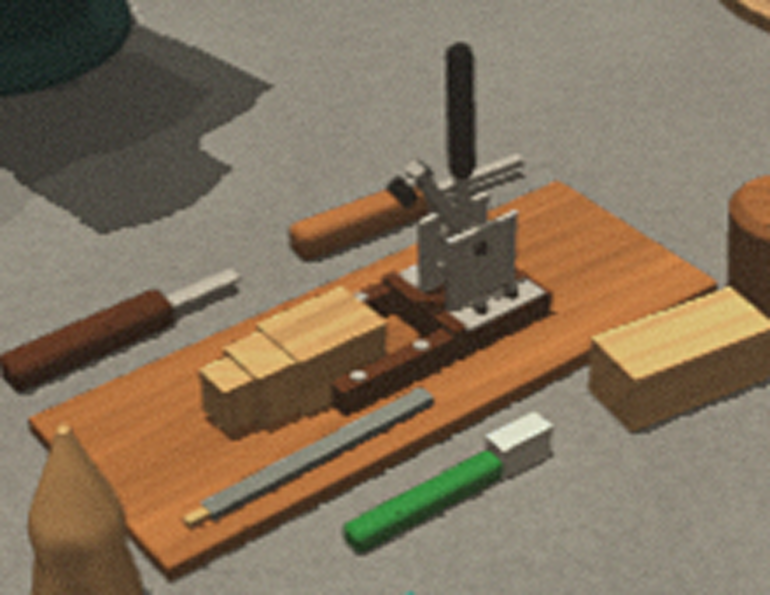

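The crops confirm the plain wooden stepped blank in the channel, hat pointing away from the stop. In the top crop, the board corners are (43,63), (738,35), (755,290) and (48,325), the hat end is at (620,163), and the body end at (430,168). In the scene crop the handle end is at (459,48).

```bash
cat >> h.py <<'E'
def T(u,v): return u/4.4+225-.4, v/4.4+220-.4
def S(u,v): return u/3.5+190-.4, v/3.5+180-.4
E
python3 - <<'E'
from h import *
P=[atz('top',*T(*p),.012)[:2] for p in [(43,63),(738,35),(755,290),(48,325)]]
P=np.array(P);c=P.mean(0)
print(P.round(4),c,np.linalg.norm(np.roll(P,-1,0)-P,axis=1))
v=(P[0]+P[3]-P[1]-P[2]);a=np.arctan2(v[1],v[0]);print('yaw',a)
Q=np.array([atz('scene',*S(*p),.012)[:2] for p in [(33,422),(172,575),(716,287),(562,184)]])
print('scene corners',Q.round(4),Q.mean(0))
R=Ro.from_euler('z',a).as_matrix()
f=lambda X:R.T@(np.array(X)-np.r_[c,0])
print('hat top end',f(atz('top',*T(620,163),.042)),'body end top',f(atz('top',*T(430,168),.052)))
print('hat scene', f(atz('scene',*S(218,366),.042)))
W=lambda x,y,z:R@[x,y,z]+np.r_[c,0]
for n,X in [('stop',(.02,0,.012)),('pivot',(.055,0,.067))]:print(n,W(*X),proj('top',W(*X)),proj('scene',W(*X)))
for h in(.15,.2,.25):
    e=np.deg2rad(100)-h;X=W(.055-.13*np.cos(e),0,.067+.13*np.sin(e));print(h,X,proj('scene',X),S(459,48),proj('top',X),T(298,155))
s=sensors.read_state();print(Ro.from_rotvec(s['tcp_rot']).as_matrix().round(3), bot.grip_point_offset,[x for x in dir(bot) if x[0]!='_'])
E
```

```text
[[ 0.5814  0.2328]
 [ 0.6099 -0.1648]
 [ 0.4639 -0.1753]
 [ 0.4332  0.2223]] [0.52213443 0.02872983] [0.39858153 0.14635779 0.39880409 0.14857655]
yaw 1.6450941240866417
scene corners [[ 0.4669 -0.1733]
 [ 0.6161 -0.1642]
 [ 0.5852  0.2289]
 [ 0.439   0.2218]] [0.52678298 0.02828804]
hat top end [-0.12295978  0.00026539  0.042     ] body end top [-0.01731302 -0.00082354  0.052     ]
hat scene [-0.1076686   0.01526022  0.042     ]
stop [0.52064985 0.04867466 0.012     ] [306.9309933  260.31434668] [308.43773114 275.19949239]
pivot [0.51805181 0.0835781  0.067     ] [292.06337485 258.88058709] [321.75987393 247.51801384]
0.15 [0.5178151  0.08675826 0.19696088] [323.88843338 191.27726277] (320.74285714285713, 193.31428571428572) [288.27634391 253.17270353] (292.32727272727277, 254.8272727272727)
0.2 [0.51829754 0.08027687 0.19695785] [321.27546712 192.28160533] (320.74285714285713, 193.31428571428572) [291.37711227 253.036901  ] (292.32727272727277, 254.8272727272727)
0.25 [0.51877937 0.07380373 0.19662998] [318.64611943 193.44159845] (320.74285714285713, 193.31428571428572) [294.47838212 252.9174726 ] (292.32727272727277, 254.8272727272727)
[[ 0.966  0.259 -0.   ]
 [ 0.259 -0.966  0.002]
 [ 0.    -0.002 -1.   ]] -0.0187 ['MotionError', 'grip_point_offset']
```

```bash
cat >> h.py <<'E'
C=np.array([.5243,.0286,0]);A=1.645;RF=Ro.from_euler('z',A).as_matrix()
f=lambda X:RF.T@(np.array(X)-C)
W=lambda x,y,z:RF@[x,y,z]+C
def st():
    s=sensors.read_state();M=RF.T@Ro.from_rotvec(s['tcp_rot']).as_matrix()
    print('t',round(s['time'],2),'fix',f(s['tool_pos']).round(4),'F',(RF.T@s['wrist_force']).round(2),'\n',M.round(3),s['width'])
E
python3 - <<'E'
from h import *
st()
print('gnome',f(atz('scene',*S(63,430),.12)),f(atz('top',411,228,.08)))
print('mallet',f(atz('top',218,212,.165)))
for X in[(-.123,0,.042),(-.017,0,.052),(-.084,0,.042)]:print(X,proj('scene',W(*X)),(proj('top',W(*X))-[225,220])*4.4)
E
```

```text
t 0.1 fix [-0.6521  0.3992  0.2301] F [ 0.   -0.01  0.58] 
 [[ 0.187 -0.982  0.002]
 [-0.982 -0.187  0.   ]
 [ 0.    -0.002 -1.   ]] 1.0036234713613903
gnome [-0.23965021 -0.06295408  0.12      ] [-0.23141747 -0.05759391  0.08      ]
mallet [ 0.21075565 -0.09870126  0.165     ]
(-0.123, 0, 0.042) [249.99535899 291.84803518] [618.57093622 156.89716545]
(-0.017, 0, 0.052) [294.40331051 266.94359928] [428.08280348 163.83179189]
(-0.084, 0, 0.042) [266.9137598  283.89919272] [548.51331473 160.1098747 ]
```

>>> play_rows(commands=[[0,0,0,0,0,0.095],[0,0,0,0,0,0.095],[0,0,0,0,0,0],[0,0,0,0,0,0]], grip=1, force=40)

```text
time: 0.43
tool_pos: [0.1746, -0.6517, 0.2307]
tcp_rot: [-3.138, -0.117, 0.0]
wrist_force: [-0.9, 0.3, 0.0]
width: 0.453
grip_force: 0.0
```

```bash
python3 -c "
from h import *
st()"
```

```text
t 0.43 fix [-0.6525  0.3992  0.2307] F [0.34 0.93 0.01] 
 [[ 0.    -1.     0.001]
 [-1.    -0.     0.   ]
 [-0.    -0.001 -1.   ]] 0.45259827907698863
```

>>> play_rows(commands=[[2.5,-3.1,0,0,0,0],[2.5,-3.1,0,0,0,0],[2.5,-3.1,0,0,0,0],[2.5,-3.1,0,0,0,0],[2.5,-3.1,0,0,0,0]])

```text
time: 0.85
tool_pos: [0.2888, -0.4868, 0.231]
tcp_rot: [-3.139, -0.116, -0.0]
wrist_force: [0.9, -0.9, -0.4]
width: 0.003
grip_force: 0.0
```

>>> play_rows(commands=[[2.5,-3.1,0,0,0,0],[2.5,-3.1,0,0,0,0],[2.5,-3.1,0,0,0,0],[2.5,-3.1,0,0,0,0],[2.5,-3.1,0,0,0,0]])

```text
time: 1.27
tool_pos: [0.4025, -0.3231, 0.2314]
tcp_rot: [3.139, 0.117, 0.001]
wrist_force: [0.7, -0.7, 0.1]
width: -0.002
grip_force: 0.0
```

>>> play_rows(commands=[[2.5,-3.1,0,0,0,0],[2.5,-3.1,0,0,0,0],[2.5,-3.1,0,0,0,0],[2.5,-3.1,0,0,0,0],[0,0,0,0,0,0]])

```text
time: 1.68
tool_pos: [0.4958, -0.1885, 0.2314]
tcp_rot: [-3.136, -0.126, -0.004]
wrist_force: [-0.1, -0.1, 0.6]
width: 0.002
grip_force: 0.0
```

```bash
python3 -c "
from h import *
st()"
```

```text
t 1.68 fix [-0.2143  0.0445  0.2314] F [-0.06  0.15  0.65] 
 [[ 0.006 -1.     0.003]
 [-1.    -0.006 -0.003]
 [ 0.003 -0.003 -1.   ]] 0.0015595744706423666
```

>>> play_rows(commands=[[1.5,-2.0,0,0,0,0],[1.5,-2.0,0,0,0,0],[1.45,-1.9,0,0,0,0],[0,0,2.5,0,0,0],[0,0,2.5,0,0,0]])

```text
time: 2.1
tool_pos: [0.5352, -0.1316, 0.1829]
tcp_rot: [3.138, 0.12, 0.008]
wrist_force: [-1.5, -0.0, 0.3]
width: 0.0
grip_force: 0.0
```

>>> play_rows(commands=[[0,0,2.5,0,0,0],[0,0,2.5,0,0,0],[0,0,2.5,0,0,0],[0,0,0,0,0,0],[0,0,0,0,0,0]])

```text
time: 2.52
tool_pos: [0.5311, -0.1318, 0.1048]
tcp_rot: [-3.138, -0.115, 0.007]
wrist_force: [0.7, -0.9, 0.7]
width: 0.0
grip_force: 0.0
```

```bash
python3 -c "
from h import *
st()
im=snap('scene','s1.png')[180:350,190:410]
cv2.imwrite('pics/s1c.png',cv2.resize(im[:,:,::-1],None,fx=3.5,fy=3.5,interpolation=cv2.INTER_CUBIC))"
```

```text
t 2.52 fix [-0.1605  0.0051  0.1048] F [-0.97 -0.6   0.72] 
 [[-0.001 -1.     0.001]
 [-1.     0.001  0.004]
 [-0.004 -0.001 -1.   ]] 0.0003909446502271374
```

View pics/s1c.png

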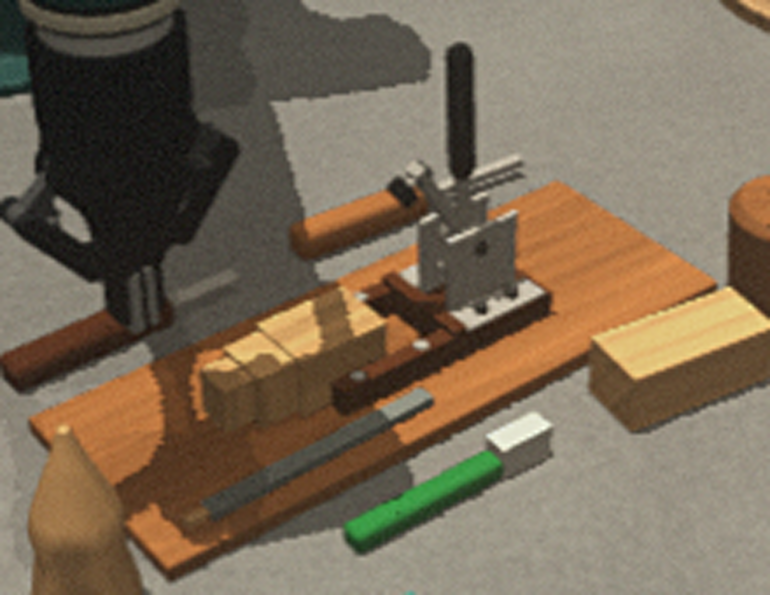

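The tool is over the board at crop (140,325), behind the hat end face at (205,400), and the gnome at (75,500) is clear of it. Next I descend and push.

>>> play_rows(commands=[[0.2,0,2.5,0,0,0],[0.2,0,2.5,0,0,0],[0.1,0,1.3,0,0,0],[0,0,1.2,0,0,0],[0,0,0,0,0,0]])

```text
time: 2.98
tool_pos: [0.5368, -0.1314, 0.03]
tcp_rot: [-3.139, -0.113, 0.004]
wrist_force: [0.7, -0.2, -0.1]
width: -0.002
grip_force: 0.0
```

>>> play_rows(commands=[[0,0,0,0,0,0],[0,-0.5,0,0,0,0],[0,-0.5,0,0,0,0],[0,-0.5,0,0,0,0],[0,0,0,0,0,0]])

```text
time: 3.4
tool_pos: [0.5371, -0.1157, 0.0321]
tcp_rot: [-3.14, -0.114, -0.002]
wrist_force: [-0.2, -0.1, -0.3]
width: 0.003
grip_force: 0.0
```

```bash
python3 -c "
from h import *
st()"
```

```text
t 3.4 fix [-0.1448 -0.0021  0.0321] F [-0.04  0.24 -0.28] 
 [[-0.002 -1.    -0.   ]
 [-1.     0.002 -0.001]
 [ 0.001  0.    -1.   ]] 0.002984573232240631
```

>>> play_rows(commands=[[-0.1,-0.5,0.5,0,0,0],[0,-0.5,0,0,0,0],[0,-0.5,0,0,0,0],[0,-0.5,0,0,0,0],[0,-0.5,0,0,0,0]])

```text
time: 3.82
tool_pos: [0.5338, -0.0912, 0.0262]
tcp_rot: [-3.14, -0.113, 0.0]
wrist_force: [0.6, 0.5, -0.5]
width: -0.001
grip_force: 0.2
```

>>> play_rows(commands=[[0,-0.5,0,0,0,0],[0,-0.4,0,0,0,0],[0,-0.3,0,0,0,0],[0,-0.2,0,0,0,0],[0,0,0,0,0,0]])

```text
time: 4.23
tool_pos: [0.5329, -0.0774, 0.0263]
tcp_rot: [-3.139, -0.113, 0.0]
wrist_force: [0.2, -0.3, -0.1]
width: 0.0
grip_force: 0.0
```

```bash
python3 -c "
from h import *
st()
im=snap('top','t1.png')[220:305,225:405]
cv2.imwrite('pics/t1c.png',cv2.resize(im[:,:,::-1],None,fx=4.4,fy=4.4,interpolation=cv2.INTER_CUBIC))"
```

```text
t 4.23 fix [-0.1063 -0.0007  0.0263] F [-0.29 -0.16 -0.1 ] 
 [[-0.002 -1.     0.   ]
 [-1.     0.002  0.   ]
 [-0.    -0.    -1.   ]] 5.651985036091126e-05
```

Next, push in small steps until the force rises.

>>> play_rows(commands=[[0,-0.3,0,0,0,0],[0,-0.2,0,0,0,0],[0,-0.2,0,0,0,0],[0,0,0,0,0,0]])

```text
time: 4.62
tool_pos: [0.5325, -0.0706, 0.0263]
tcp_rot: [-3.139, -0.113, -0.0]
wrist_force: [0.1, -0.1, 2.2]
width: 0.004
grip_force: 0.0
```

>>> play_rows(commands=[[0,-0.2,0,0,0,0],[0,-0.1,0,0,0,0],[0,0,0,0,0,0]])

```text
time: 4.87
tool_pos: [0.5322, -0.0677, 0.0263]
tcp_rot: [-3.139, -0.113, -0.0]
wrist_force: [-0.5, 0.5, -0.1]
width: 0.002
grip_force: 0.1
```

>>> play_rows(commands=[[0,-0.1,0,0,0,0],[0,-0.1,0,0,0,0],[0,0,0,0,0,0]])

```text
time: 5.12
tool_pos: [0.5322, -0.0669, 0.0265]
tcp_rot: [3.137, 0.114, 0.0]
wrist_force: [-0.8, -6.2, 0.9]
width: 0.005
grip_force: 2.8
```

>>> play_rows(commands=[[0,-0.1,0,0,0,0],[0,-0.1,0,0,0,0],[0,0,0,0,0,0]])

```text
time: 5.37
tool_pos: [0.5326, -0.0668, 0.027]
tcp_rot: [3.135, 0.115, 0.002]
wrist_force: [-0.9, -12.3, 0.8]
width: 0.003
grip_force: 6.2
```

```bash
python3 -c "
from h import *
st()
a=snap('top','t2.png')[235:285,280:380]; b=snap('scene','s2.png')[230:330,240:360]
a=cv2.resize(a,(800,400),interpolation=2)[:,:,::-1];b=cv2.resize(b,None,fx=4.5,fy=4.5,interpolation=2)[:,:,::-1]
cv2.imwrite('pics/t2c.png',a);cv2.imwrite('pics/s2c.png',b)"
```

```text
t 5.37 fix [-0.0957 -0.0012  0.027 ] F [-12.2    1.79   0.82] 
 [[-0.001 -1.    -0.005]
 [-1.     0.001 -0.001]
 [ 0.001  0.005 -1.   ]] 0.002781617522666361
```

View pics/s2c.png

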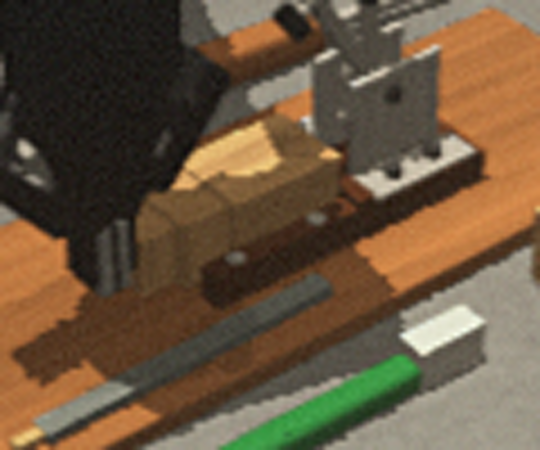

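The blank is home. The force rose to 12 N with no further motion, and the scene crop shows its body end at (345,175) meeting the stop. I'll back off, lift clear and turn 90°, so the knuckles sit sideways for pushing the handle.

>>> play_rows(commands=[[0,0.7,0,0,0,0],[0,1.0,0,0,0,0],[0,0,-2.5,0,0,0],[0,0,-2.5,0,0,0],[0,0,-2.5,0,0,0]])

```text
time: 5.88
tool_pos: [0.5323, -0.081, 0.1012]
tcp_rot: [-3.138, -0.112, 0.004]
wrist_force: [0.7, -0.7, 0.7]
width: -0.001
grip_force: 0.0
```

>>> play_rows(commands=[[0,0,-2.5,0,0,0],[0,0,-2.5,0,0,0],[0,0,-2.5,0,0,0],[0,0,-2.5,0,0,0],[0,0,-2.5,0,0,0]])

```text
time: 6.3
tool_pos: [0.5328, -0.0808, 0.2273]
tcp_rot: [-3.139, -0.113, 0.001]
wrist_force: [0.2, 0.1, 0.4]
width: -0.001
grip_force: 0.0
```

>>> play_rows(commands=[[0,0,-2,0,0,0.1],[0,0,0,0,0,0.12],[0,0,0,0,0,0.12],[0,0,0,0,0,0.12],[0,0,0,0,0,0.12]])

```text
time: 6.72
tool_pos: [0.533, -0.0809, 0.2463]
tcp_rot: [-3.038, 0.799, 0.0]
wrist_force: [0.2, -0.1, -0.3]
width: -0.002
grip_force: 0.0
```

>>> play_rows(commands=[[0,0,0,0,0,0.12],[0,0,0,0,0,0.12],[0,0,0,0,0,0.12],[0,0,0,0,0,0.12],[0,0,0,0,0,0.12]])

```text
time: 7.13
tool_pos: [0.533, -0.0808, 0.246]
tcp_rot: [-2.666, 1.661, 0.001]
wrist_force: [1.6, -0.4, -0.4]
width: -0.001
grip_force: 0.0
```

>>> play_rows(commands=[[0,0,0,0,0,0.12],[0,0,0,0,0,0.12],[0,0,0,0,0,0.12],[0,0,0,0,0,0.03],[0,0,0,0,0,0]])

```text
time: 7.55
tool_pos: [0.5111, -0.1464, 0.241]
tcp_rot: [-2.335, 1.965, 0.052]
wrist_force: [-0.0, -0.5, 0.1]
width: 0.006
grip_force: 0.0
```

```bash
python3 -c "
from h import *
st()"
```

```text
t 7.55 fix [-0.1736  0.0261  0.241 ] F [-0.48  0.07  0.12] 
 [[-0.992 -0.095  0.088]
 [-0.099  0.994 -0.038]
 [-0.084 -0.046 -0.995]] 0.005853121437603906
```

```bash
python3 -c "
from h import *
print(sensors.read_state()['q'].round(3))"
```

```text
[-0.388 -0.015  1.9    0.1    1.263  2.551]
```

Joint 6 reached its range end, which pulled the tool aside in free air. I'll turn back the other way, a half turn, which is equivalent for this push.

>>> play_rows(commands=[[0,0,0,0,0,-0.12],[0,0,0,0,0,-0.12],[0,0,0,0,0,-0.12],[0,0,0,0,0,-0.12],[0,0,0,0,0,-0.12]])

```text
time: 7.97
tool_pos: [0.5125, -0.1434, 0.2417]
tcp_rot: [-2.812, 1.169, 0.008]
wrist_force: [-0.1, -0.9, -1.0]
width: -0.002
grip_force: 0.0
```

```bash
python3 -c "
from h import *
st();print(sensors.read_state()['q'].round(3))"
```

```text
t 7.97 fix [-0.1707  0.0245  0.2417] F [-0.93  0.16 -0.95] 
 [[-0.757 -0.647  0.088]
 [-0.652  0.757 -0.039]
 [-0.042 -0.086 -0.995]] -0.0015042791971620756
[-0.382 -0.015  1.899  0.101  1.263  1.945]
```

>>> play_rows(commands=[[0,0,0,0,0,-0.12],[0,0,0,0,0,-0.12],[0,0,0,0,0,-0.12],[0,0,0,0,0,-0.12],[0,0,0,0,0,-0.12]])

```text
time: 8.38
tool_pos: [0.5126, -0.1433, 0.2417]
tcp_rot: [-3.035, 0.285, -0.036]
wrist_force: [-0.8, 0.4, 0.2]
width: 0.0
grip_force: 0.0
```

>>> play_rows(commands=[[0,0,0,0,0,-0.12],[0,0,0,0,0,-0.12],[0,0,0,0,0,-0.12],[0,0,0,0,0,-0.12],[0,0,0,0,0,-0.12]])

```text
time: 8.8
tool_pos: [0.5126, -0.1433, 0.2416]
tcp_rot: [-2.994, -0.626, -0.076]
wrist_force: [0.1, -1.1, -0.2]
width: 0.002
grip_force: 0.0
```

>>> play_rows(commands=[[0,0,0,0,0,-0.12],[0,0,0,0,0,-0.12],[0,0,0,0,0,-0.12],[0,0,0,0,0,-0.12],[0,0,0,0,0,-0.12]])

```text
time: 9.22
tool_pos: [0.5126, -0.1433, 0.2416]
tcp_rot: [-2.69, -1.492, -0.111]
wrist_force: [0.2, 1.0, 1.0]
width: -0.007
grip_force: 0.0
```

>>> play_rows(commands=[[0,0,0,0,0,-0.12],[0,0,0,0,0,-0.12],[0,0,0,0,0,-0.12],[0,0,0,0,0,-0.12],[0,0,0,0,0,0]])

```text
time: 9.63
tool_pos: [0.5125, -0.1434, 0.2416]
tcp_rot: [-2.275, -2.097, -0.131]
wrist_force: [-0.1, 0.1, 0.2]
width: 0.007
grip_force: 0.0
```

```bash
cat >> h.py <<'E'
def to(x,y,z,M=np.array([[1.,0,0],[0,-1,0],[0,0,-1]])):
    s=sensors.read_state();Rt=RF.T@Ro.from_rotvec(s['tcp_rot']).as_matrix()
    print('turn',Ro.from_matrix(Rt.T@M).as_rotvec().round(3),'then shift cm',(M.T@(np.array([x,y,z])-f(s['tool_pos']))*100).round(2))
E
python3 -c "
from h import *
st();print(sensors.read_state()['q'].round(3));to(.095,0,.24)"
```

```text
t 9.63 fix [-0.1706  0.0245  0.2416] F [0.13 0.06 0.15] 
 [[ 0.984 -0.156  0.088]
 [-0.153 -0.987 -0.038]
 [ 0.093  0.024 -0.995]] 0.007452672625700146
[-0.382 -0.015  1.899  0.101  1.263 -0.332]
turn [ 0.032 -0.091 -0.156] then shift cm [26.56  2.45  0.16]
```

>>> play_rows(commands=[[0,0,0,0.016,-0.045,-0.078],[0,0,0,0.016,-0.046,-0.078],[2.5,0.4,0,0,0,0],[2.5,0.4,0,0,0,0],[2.5,0.4,0,0,0,0]])

```text
time: 10.05
tool_pos: [0.5191, -0.0672, 0.2416]
tcp_rot: [-2.146, -2.294, 0.001]
wrist_force: [0.3, -0.2, 0.1]
width: 0.001
grip_force: 0.0
```

>>> play_rows(commands=[[2.5,0.4,0,0,0,0],[2.5,0.4,0,0,0,0],[2.5,0.4,0,0,0,0],[2.5,0,0,0,0,0],[2.5,0,0,0,0,0]])

```text
time: 10.47
tool_pos: [0.5221, 0.0588, 0.2415]
tcp_rot: [-2.145, -2.295, 0.001]
wrist_force: [0.7, 0.1, 0.6]
width: -0.0
grip_force: 0.0
```

>>> play_rows(commands=[[2.5,0,0,0,0,0],[2.5,0,0,0,0,0],[1.5,0,0,0,0,0],[0,0,0,0,0,0]])

```text
time: 10.8
tool_pos: [0.5172, 0.125, 0.2415]
tcp_rot: [-2.141, -2.298, -0.0]
wrist_force: [-0.2, -0.6, -0.9]
width: 0.003
grip_force: 0.0
```

```bash
python3 -c "
from h import *
st();to(.095,0,.167)
for th in np.linspace(.25,1.25,11):
    e=np.deg2rad(100)-th; r,o=.1,.008
    x=.055-r*np.cos(e)+o*np.sin(e); z=.067+r*np.sin(e)+o*np.cos(e)
    print(th.round(2),'TCP x,z mm',((x+.011)*1e3).round(1),(z*1e3).round(1))"
```

```text
t 10.8 fix [ 0.0967 -0.      0.2415] F [-0.61  0.29 -0.86] 
 [[ 1.    -0.004  0.001]
 [-0.004 -1.     0.001]
 [ 0.001 -0.001 -1.   ]] 0.003307456172919287
turn [-0.001 -0.001 -0.004] then shift cm [-0.17 -0.    7.45]
0.25 TCP x,z mm 66.4 167.3
0.35 TCP x,z mm 56.4 166.9
0.45 TCP x,z mm 46.5 165.4
0.55 TCP x,z mm 36.8 163.0
0.65 TCP x,z mm 27.3 159.6
0.75 TCP x,z mm 18.3 155.2
0.85 TCP x,z mm 9.7 150.0
0.95 TCP x,z mm 1.7 144.0
1.05 TCP x,z mm -5.7 137.2
1.15 TCP x,z mm -12.3 129.7
1.25 TCP x,z mm -18.2 121.6
```

>>> play_rows(commands=[[0,0,2.5,0,0,0],[0,0,2.5,0,0,0],[0,0,2.5,0,0,0],[0,0,0,0,0,0]])

```text
time: 11.13
tool_pos: [0.5135, 0.1206, 0.161]
tcp_rot: [-2.141, -2.291, 0.014]
wrist_force: [-1.4, -0.1, -1.2]
width: -0.003
grip_force: 0.0
```

>>> play_rows(commands=[[-1.0,0,0,0,0,0],[-1.0,0,0,0,0,0],[-1.0,0,0,0,0,0],[-1.0,0,0,0,0,0],[0,0,0,0,0,0]])

```text
time: 11.55
tool_pos: [0.5216, 0.0801, 0.168]
tcp_rot: [2.145, 2.294, 0.003]
wrist_force: [0.0, 3.7, 1.2]
width: -0.002
grip_force: 1.8
```

```bash
python3 -c "
from h import *
st()
b=snap('scene','s3.png')[150:330,210:410]
cv2.imwrite('pics/s3c.png',cv2.resize(b,None,fx=3.3,fy=3.3,interpolation=2)[:,:,::-1])"
```

```text
t 11.55 fix [ 0.0516 -0.0012  0.168 ] F [ 3.73 -0.31  1.25] 
 [[ 1.    -0.007  0.   ]
 [-0.007 -1.    -0.002]
 [ 0.     0.002 -1.   ]] -0.002108263103738194
```

View pics/s3c.png

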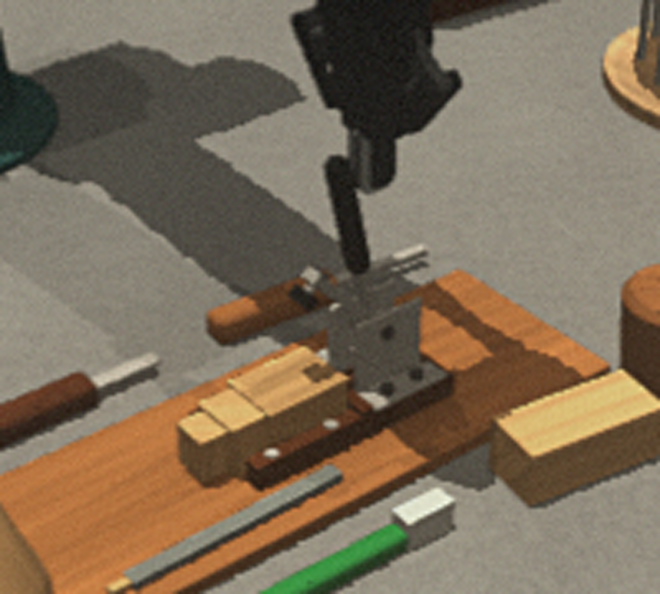

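The fingertip, at crop (370,180), is behind the grip and the handle leans towards the blank, with 3.7 N on the wrist. The blank stays home. I'll continue along the arc.

>>> play_rows(commands=[[-0.5,0,0.25,0,0,0],[-1.0,0,0.25,0,0,0],[-0.95,0,0.35,0,0,0],[-0.9,0,0.45,0,0,0],[-0.85,0,0.5,0,0,0]])

```text
time: 12.02
tool_pos: [0.525, 0.0396, 0.151]
tcp_rot: [2.141, 2.296, 0.004]
wrist_force: [-0.2, 2.4, 6.1]
width: -0.001
grip_force: 2.8
```

```bash
python3 -c "
from h import *
st()"
```

```text
t 12.02 fix [ 0.0109 -0.0015  0.151 ] F [2.44 0.04 6.1 ] 
 [[ 1.    -0.005 -0.   ]
 [-0.005 -1.    -0.003]
 [-0.     0.003 -1.   ]] -0.0010728641546286658
```

>>> play_rows(commands=[[-0.8,0,0.6,0,0,0],[-0.75,0,0.7,0,0,0],[-0.65,0,0.75,0,0,0],[-0.4,0,0.6,0,0,0],[0,0,0,0,0,0]])

```text
time: 12.43
tool_pos: [0.5239, 0.0127, 0.1202]
tcp_rot: [-2.143, -2.295, 0.005]
wrist_force: [-0.4, -0.6, 0.6]
width: -0.001
grip_force: 0.0
```

```bash
python3 -c "
from h import *
st()
b=snap('scene','s4.png')[150:330,210:410]
cv2.imwrite('pics/s4c.png',cv2.resize(b,None,fx=3.3,fy=3.3,interpolation=2)[:,:,::-1])"
```

```text
t 12.43 fix [-0.0159  0.0016  0.1202] F [-0.52  0.47  0.6 ] 
 [[ 1.    -0.006 -0.001]
 [-0.006 -1.     0.004]
 [-0.001 -0.004 -1.   ]] -0.001211322143409339
```

View pics/s4c.png

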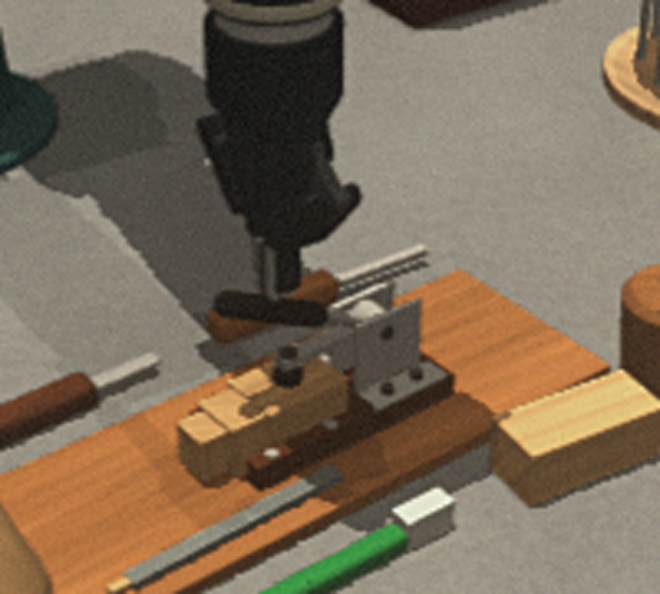

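The handle is down at crop (270,308), in its locked pose, and the foot at (288,370) rests on the blank. The wrist force is gone, so it snapped over. I'll retract upwards and check.

>>> play_rows(commands=[[0.2,0,-1.5,0,0,0],[0,0,-2.5,0,0,0],[0,0,-2.5,0,0,0],[0,0,-2.5,0,0,0],[0,0,-2.5,0,0,0]])

```text
time: 12.9
tool_pos: [0.5247, 0.016, 0.238]
tcp_rot: [-2.142, -2.297, 0.002]
wrist_force: [-0.3, 1.5, 0.5]
width: 0.002
grip_force: 0.0
```

>>> play_rows(commands=[[0,0,0,0,0,0],[0,0,0,0,0,0],[0,0,0,0,0,0],[0,0,0,0,0,0]])

```text
time: 13.23
tool_pos: [0.5239, 0.0159, 0.2354]
tcp_rot: [-2.141, -2.296, 0.004]
wrist_force: [0.5, -0.3, -0.7]
width: 0.002
grip_force: 0.0
```

```bash
python3 -c "
from h import *
st()
print(sensors.read_state()['q'].round(3))
b=snap('scene','s5.png')[150:330,210:410]
cv2.imwrite('pics/s5c.png',cv2.resize(b,None,fx=3.3,fy=3.3,interpolation=2)[:,:,::-1])
e=np.deg2rad(28)
for X in [(.055-.13*np.cos(e),0,.067+.13*np.sin(e)),(-.084,0,.042)]:
    p=proj('scene',W(*X));print((p-[210,150])*3.3)"
```

```text
t 13.23 fix [-0.0127  0.0013  0.2354] F [-0.35 -0.47 -0.66] 
 [[ 1.    -0.004 -0.   ]
 [-0.004 -1.     0.004]
 [-0.    -0.004 -1.   ]] 0.0016787237508189316
[-1.700e-02 -2.300e-02  1.916e+00 -1.000e-03  1.252e+00 -8.600e-02]
[216.00220484 306.54042093]
[187.81540734 441.86733598]
```

View pics/s5c.png

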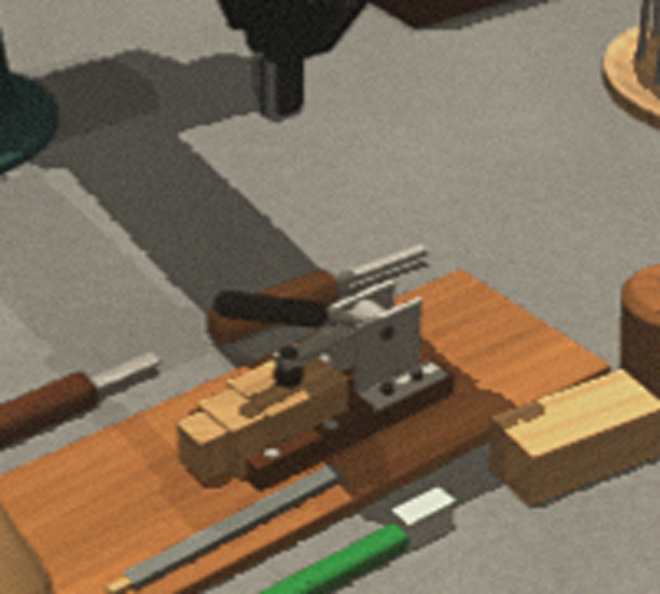

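The robot is clear. The handle end at (218,302) matches the predicted locked pose (216,306), the blank is home under the foot, and the bystanders have not moved.

```bash
python3 -c "
from workcell import order
print(order.finish_job())"
```

```text
the job is handed in; nothing more can be done
None
```

The job is handed in: the blank was pushed home against the end stop, then the clamp was snapped into lock with its foot on the blank, in about 13 s; on the way joint 6 ran to its range end in free air (read 2.551 against 2.55).

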